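# Hold down the recessed reset of a workshop control unit

### The job

The dust extractor in the woodworking shop has tripped. First slide the shutter on its grey control unit fully aside to uncover the reset hole, then take the reset pin (the tool with the plain straight round handle) out of the tool rack, reach it upright down through the hole and push the recessed button fully down. Finish while still gripping the pin and holding the button down, do not let go, and leave all the other tools and things where they are.

Things in the scene. Friction and masses are not known exactly. Their poses are not given: they have to be found in the camera images.
- unit: Control unit: fixed grey sheet-steel box standing on the table, 150 (own x) x 220 (own y) x 90 mm high; origin at the centre of its underside, z up. On its lid: the sliding shutter between two 6 mm high rails along own y at x = +-27 mm; a 12 mm high dial and a lamp near its +y end. Stands left or right of the robot's centre line, turned a little.
- hole (a point): Centre of the reset hole's mouth, in the lid's top face (90 mm above the table, unit x = 0, y = -40 mm). Round vertical hole 18 mm in diameter in an 8 mm thick lid, open below it down to the button. Hidden under the shutter while that is closed.
- shutter (a joint): Shutter travel in m: 0 closed (plate centred over the hole), 0.050 fully open, sliding along the unit's own +y. Starts closed or up to 10 mm open, always covering most of the hole; stays where it is left; friction about 1.5 N. The hole is fully clear from 0.032.
- shutter_knob (a point): Point on the axis of the shutter's upright steel knob, 15.5 mm above the shutter's plate and 14 mm below the knob's top. Knob: cylinder 14 mm in diameter, 30 mm tall, at the middle of an aluminium plate 48 x 44 x 4 mm that lies on the lid; the knob's top is 124.5 mm above the table. Axes as the unit's.
- reset_button (a joint): Travel of the reset button in m: 0 released, 0.008 fully down against its stop. Vertical push button with a return spring: about 4 N to start, 8 N fully down; it springs back when let go.
- button_top (a point): Centre of the button's round flat white top (28 mm in diameter), 30 mm below the lid's top face (60 mm above the table) when released, straight below the hole. It moves down with the button.
- rack: Tool rack: fixed plywood shelf on two side panels, 70 (own x) x 220 (own y) x 90 mm high, origin at the centre of its underside. Three tools stand in a row in holes 13 mm in diameter at own y = -75, 0 and +75 mm, in any order, their handles resting on its top face, 90 mm above the table. On the other side of the centre line from the unit.
- pin: Reset pin: plain straight round wooden handle 26 mm in diameter and 75 mm long with a thin steel ferrule, and below it a straight steel rod 8 mm in diameter and 75 mm long with a blunt round end. Origin at the centre of the handle's underside (on the rack's top face at the start), z up along the pin to the handle's top. 60 to 125 g. Loose, upright in the rack.
- pin_tip (a point): The pin's lower end, 75 mm below its origin along its axis.
- pin_grip (a point): Good place to grip the pin: on the axis, 45 mm above the handle's underside (30 mm below its top).
- awl: Awl in the rack, not to be moved: wooden handle with a mushroom-shaped head, 38 mm across and 60 mm tall, short spike below. Origin at the handle's underside.
- chisel: Small chisel in the rack, not to be moved: square wooden handle 24 x 24 x 70 mm, narrow blade below. Origin at the handle's underside.
- glue: White glue bottle, 48 mm in diameter, 130 mm tall, standing on the table; not to be moved. Origin at the centre of its underside.
- sanding_block: Cork sanding block 70 x 45 x 30 mm on the table; not to be moved. Origin at the centre of its underside.
- dog_blank: Four-legged animal sawn from 16 mm wood, about 75 x 80 mm, lying flat on the table; not to be moved. Origin on its underside, near its middle.
- fish_blank: Fish sawn from 16 mm wood, about 50 x 70 mm, lying flat on the table; not to be moved. Origin on its underside, near its middle.

How it is judged:
By the outcome, as a careful person would: the job done as asked, in the order asked, and still so for the second after the job is handed in, while the arm keeps its last pose, push and grip.
It also fails if it takes over 51 s, if anything falls off the work surface, if the arm or the gripper's body presses on something with over 40 N, if the wrist force passes 120 N, or if a joint passes its speed limit or range.

### The arm

A 7-joint arm with a two-finger parallel gripper is mounted at the origin on the work surface. World frame = base frame: x ahead of the robot, y to its left, z up, the work surface at z = 0. Lengths are in m, angles in rad, forces in N, time in s.
With the tool pointing down it reaches from about 0.4 to 0.75 m from the base axis. Payload 19.5 kg.
Tool frame: the origin (TCP) lies between the finger pads; the fingertips stand 22 mm ahead of it and the grasp point (between the pads) lies 3 mm ahead of it; z points along the fingers, y is the line along which they close (so a half turn about z gives the same grasp; the last joint's range is limited). The gripper opens to 85 mm and grips with 20 to 120 N. Pads are 22 mm wide; open, the fingers measure 114 mm over their backs; the gripper's body (76 mm by 85 mm) begins 54 mm behind the grasp point. The pads swing forward as they close: fully open they stand 13 mm farther back than shut.
Start: joints at [-1.376, 0.707, -0.028, 1.485, 0.022, 0.951, -0.075], TCP at [0.135, 0.559, 0.227] pointing down, gripper open.
Joint ranges: [-2.71, 2.71], [-0.32, 2.16], [-1.57, 1.52], [0, 2.45], [-1.46, 4.6], [0, 2.02], [-2.83, 2.83]. Speed limits (rad/s): [1.89, 1.89, 2.57, 2.57, 3.01, 3.01, 3.01].

### API

Orientations are given as a rotation vector (axis times angle).
In Python, from plant import robot gives the robot as it stands.
- The arm moves only by the tool shift_gripper, called after "Request:" by a JSON object that holds its "method" and its "body", one argument or row to a line. Schema: {"type":"object","properties":{"increments":{"type":"object","properties":{"moves":{"type":"array","items":{"type":"array","items":{"type":"number"},"minItems":4,"maxItems":4},"minItems":1,"maxItems":8}},"additionalProperties":false,"required":["moves"]},"jaw":{"type":"number"},"squeeze":{"type":"number"},"only":{"type":"string"},"quiet":{"type":"boolean"},"lines":{"type":"string"}},"required":["increments"],"additionalProperties":false}. increments is an object whose key "moves" holds a list of rows, 1 to 8 of them, each of 4 numbers: dx, dy, dz in shares of the most that a row can go, 1 being 62.5 mm, then a turn about the tool's z in units of 0.1 rad; each row shifts and turns the commanded pose from where the row before left it, along the tool's axes as they then stand; what a row does not reach is not made up. A row lasts 1/8 s, in which the tool goes at most 0.0625 m and 0.188 rad, less where a joint would pass 70% of its speed; a pose out of reach is approached as far as the arm can. jaw is the opening from 0.0 (shut) to 1.0 (fully open), set as the call begins (left out keeps the last). The fingers move at their own pace and stop on an object; squeeze is the grip in N (left out, the last holds). Time passes only in rows, so rows that do not move let the fingers close. The tool returns the time, the measured TCP pose, the force, the opening and the grip force at its end. only (a regular expression) keeps the lines of the reply that match it, lines (a string "A,B") keeps lines A to B, and quiet returns only ok. Input that does not fit is refused with a message, and nothing moves.
- robot.get_state(): the state, without advancing time (a new reading comes with each control period).
- robot.camera(name): name is "scene" or "top" or "wrist"; returns the picture (384x512x3 uint8, red, green, blue); there is no depth.
- robot.camera_info(name): a dict with "fx", "fy", "cx", "cy" (pixels), "R" (3x3) and "t" (3): a world point X has camera coordinates R X + t. Camera axes: x right, y down, z forward; pixel columns grow to the right and rows downward; lengths in m; the calibration is good to about 2 mm. A picture is of the moment at which its call begins: read the wrist's pose just before it. camera_info takes no time and is no camera call; for the wrist camera it gives the pose at the moment of the call.
- robot.job_done(): hands the job in; it is judged then, once.
The state is a dict: "time_s": time; "qpos": joint angles; "qvel": joint speeds; "joint_efforts": joint torques, N m; "position": TCP position; "ee_rot": TCP orientation; "contact_force": force on the tool from outside, world axes, zero at the start; "moment": the same for the moment, N m; "width": opening from 0.0 (shut) to 1.0 (fully open); "finger_force": force on a finger pad.
Only numpy, scipy, OpenCV 4.12 (cv2) and the standard library are available. Lean on these libraries where they do the work, as an engineer would, in place of code of your own. Each camera call takes 0.05 s, during which the arm holds its last target. There are 200 camera calls.

## Working session

There is one attempt and no reset: what is moved stays moved. The work goes in short steps, Python scripts to look and compute and a tool call to move; the robot and the scene stay as the last step left them, time stands still between calls to the robot, and variables do not carry over. Pictures are saved under pics/ and viewed, at most 12 in all, crops included, and the job is handed in when it is done.

```bash
ls; mkdir -p pics
```

Run:
```python
from plant import robot
import cv2,numpy as np
s=robot.get_state();print(s)
for n in("scene","top"):
    im=robot.camera(n);cv2.imwrite(f"pics/{n}0.png",cv2.cvtColor(im,cv2.COLOR_RGB2BGR))
    c=robot.camera_info(n);print(n,c)
```

```text
pics
plant.py
{'time_s': 0.0, 'qpos': array([-1.3756841 ,  0.70709969, -0.02766103,  1.48499087,  0.02202824,
        0.95088823, -0.07554254]), 'qvel': array([-4.06847973e-04,  1.50390416e-04, -6.35282601e-04,  5.45764968e-04,
       -2.47335022e-04, -9.01843061e-05,  1.04563573e-03]), 'joint_efforts': array([ 1.02692622e-03, -8.83195925e+01,  1.23449899e+00, -2.36172777e+01,
        1.68498920e-02,  6.41810402e-03, -1.22511443e-05]), 'position': array([0.13482286, 0.55869953, 0.22613088]), 'ee_rot': array([-3.71091969e-01, -3.11949808e+00,  1.69390818e-03]), 'contact_force': array([ 0.89803872, -0.59386235, -0.059235  ]), 'moment': array([-0.06889434, -0.02753735,  0.04535541]), 'finger_force': 0.0, 'width': 0.9971750416472566}
scene {'fx': 351.7181289629638, 'fy': 351.7181289629638, 'cx': 253.08802858138415, 'cy': 196.47034517434307, 'R': array([[ 0.04584386,  0.99893182,  0.00579236],
       [ 0.83955358, -0.03538601, -0.54212325],
       [-0.5413392 ,  0.02971602, -0.84027902]]), 't': array([-0.02205684, -0.43599085,  1.23171671])}
top {'fx': 363.75211919673376, 'fy': 363.75211919673376, 'cx': 255.98635245863343, 'cy': 196.17253945784816, 'R': array([[ 0.02779178, -0.99935488,  0.02274754],
       [-0.99077194, -0.03055884, -0.1320497 ],
       [ 0.13265965, -0.01886773, -0.99098205]]), 't': array([-0.02082413,  0.58841618,  0.8867977 ])}
```

View pics/top0.png

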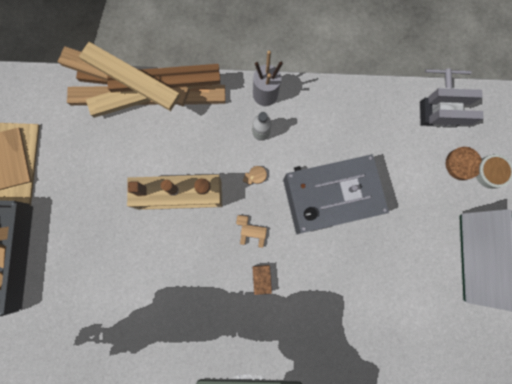

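View pics/scene0.png

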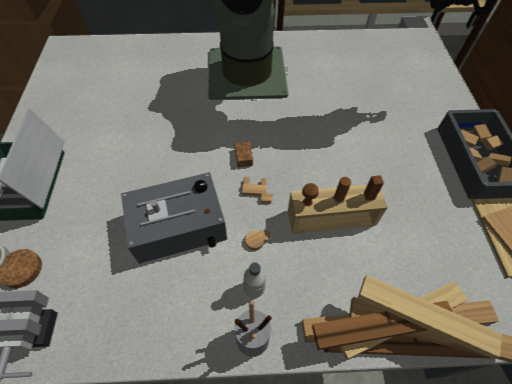

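The top view shows the unit at about (335,193) with the knob near (355,188), and the rack at (174,191) with tools at columns 135, 168 and 202. In the scene view the awl (mushroom head) is at (311,190) and the other two tools are at (343,188) and (375,187). I'll zoom in to tell those two apart and find the features.

Run:
```python
import cv2,numpy as np
a=cv2.imread("pics/scene0.png");b=cv2.imread("pics/top0.png")
z=lambda im,x,y,w,h,s:cv2.resize(im[y:y+h,x:x+w],None,fx=s,fy=s,interpolation=cv2.INTER_CUBIC)
A=np.hstack([z(a,285,165,110,75,3.6)[:, :396],z(a,115,165,112,75,3.6)[:, :400]])
B=np.hstack([z(b,120,165,110,55,3.6)[:, :396],z(b,278,145,112,90,3.6)[:198*1,:400]]) if 0 else None
l=z(b,120,150,110,90,3.6)[:,:396];r=z(b,280,150,112,90,3.6)[:,:400]
w=min(A.shape[1],l.shape[1]+r.shape[1])
cv2.imwrite("pics/z1.png",np.vstack([A[:,:w],np.hstack([l,r])[:,:w]]))
```

```text
(no output)
```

View pics/z1.png

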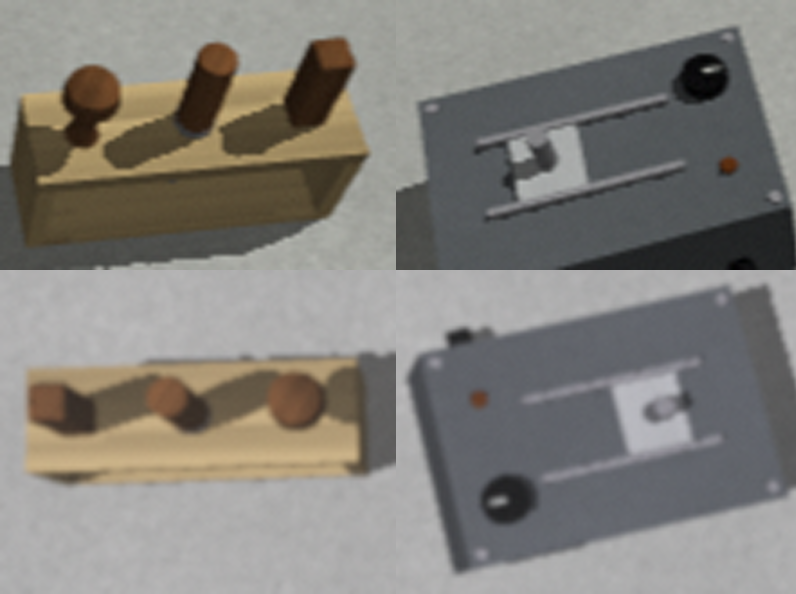

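The lower-left crop shows the middle tool is round and plain: that's the pin, with its top at top-view px ≈(166.1,184.4) and scene px ≈(345.8,181.1). The chisel is on the outside and the awl is nearest the unit. The unit's dial and lamp end faces +y. Next: cast rays for the lid screws, plate, knob and pin.

Create h.py:
```python
import numpy as np,cv2
from plant import robot
from scipy.spatial.transform import Rotation as Rn
def ray(n,px,z,ci=None):
    c=ci or robot.camera_info(n);R=np.array(c["R"]);C=-R.T@np.array(c["t"])
    px=np.atleast_2d(px);d=np.c_[(px[:,0]-c["cx"])/c["fx"],(px[:,1]-c["cy"])/c["fy"],np.ones(len(px))]@R
    return C+d*((z-C[2])/d[:,2])[:,None]
def proj(n,X,ci=None):
    c=ci or robot.camera_info(n);p=np.atleast_2d(X)@np.array(c["R"]).T+np.array(c["t"])
    return np.c_[c["cx"]+c["fx"]*p[:,0]/p[:,2],c["cy"]+c["fy"]*p[:,1]/p[:,2]]
def totool(dw):
    return Rn.from_rotvec(robot.get_state()["ee_rot"]).inv().apply(dw)
```

Run:
```python
from h import *
np.set_printoptions(precision=4,suppress=True)
T=lambda u,v:(280+(u-396)/3.6-.4,150+(v-270)/3.6-.4)
L=lambda u,v:(120+u/3.6-.4,150+(v-270)/3.6-.4)
S=lambda u,v:(285+u/3.6-.4,165+v/3.6-.4)
Q=lambda u,v:(115+(u-396)/3.6-.4,165+v/3.6-.4)
sc=ray("top",[T(434,363),T(722,299),T(773,487),T(481,554)],.09);print("screws top",sc,sc.mean(0))
s2=ray("scene",[Q(431,108),Q(728,37),Q(775,197)],.09);print("screws scene",s2,"centre",(s2[0]+s2[2]) /2)
e=[sc[0]-sc[1],sc[3]-sc[2]];print("dir y",[np.degrees(np.arctan2(v[1],v[0])) for v in e])
f=[sc[0]-sc[3],sc[1]-sc[2]];print("dir x",[np.degrees(np.arctan2(v[1],v[0])) for v in f])
print("knob",ray("top",T(684,400),.1245),ray("scene",Q(538,133),.1245))
im=cv2.imread("pics/top0.png")
m=(im.min(2)>165).astype(np.uint8);m[:, :330]=0;m[:,365:]=0;m[:175]=0;m[205:]=0
M=cv2.moments(m,True);print("plate",m.sum(),ray("top",(M['m10']/M['m00'],M['m01']/M['m00']),.094))
print("pin",ray("top",L(166,394),.165),ray("scene",S(219,58),.165))
print("chisel",ray("top",L(47,401),.16),ray("scene",S(332,52),.16),"awl",ray("top",L(297,400),.15))
for n in("top","scene"):
  c=robot.camera_info(n);print(-np.array(c["R"]).T@c["t"])
c=robot.camera_info("wrist");print(c)
```

```text
screws top [[ 0.6353 -0.0842  0.09  ]
 [ 0.6861 -0.2805  0.09  ]
 [ 0.5582 -0.3131  0.09  ]
 [ 0.5078 -0.1173  0.09  ]] [ 0.5968 -0.1988  0.09  ]
screws scene [[ 0.5589 -0.3135  0.09  ]
 [ 0.5083 -0.1173  0.09  ]
 [ 0.6365 -0.0841  0.09  ]] centre [ 0.5977 -0.1988  0.09  ]
dir y [np.float64(104.49592431453894), np.float64(104.4448238651951)]
dir x [np.float64(14.57010436538589), np.float64(14.307946649881785)]
knob [[ 0.6094 -0.243   0.1245]] [[ 0.6036 -0.23    0.1245]]
plate 241 [[ 0.604  -0.2283  0.094 ]]
pin [[0.5927 0.1976 0.165 ]] [[0.5927 0.1984 0.165 ]]
chisel [[0.5869 0.2709 0.16  ]] [[0.5876 0.2714 0.16  ]] awl [[0.5939 0.1199 0.15  ]]
[0.4659 0.0139 0.957 ]
[ 1.0338 -0.03    0.7988]
{'fx': 321.5025038643979, 'fy': 321.5025038643979, 'cx': 257.9437123009557, 'cy': 188.91182579100874, 'R': array([[ 0.2354,  0.9719, -0.0016],
       [ 0.9276, -0.2242,  0.2987],
       [ 0.2899, -0.0718, -0.9543]]), 't': array([-0.5745, -0.0387,  0.3801])}
```
Excellent agreement. Unit centre (0.597,-0.199), yaw: y direction 104.47° → yaw 14.45°. Hole = centre + R(0,-.04): ydir=(-0.2496,0.9683). Hole = (0.607,-0.2375). Knob at hole + s*ydir. Scene knob (0.6036,-0.230): offset from hole -> dot = .0008+.0073=.008. Top: plate centroid biased by knob... my knob pixel in top included shadow perhaps. Plate: centroid excluding knob part: (0.604,-.2283) dot .0007+.0089=.0097. So s≈8 mm open. Knob ≈(0.605,-0.230).

Both views agree within about 1 mm, apart from the knob in the top view, where my pixel included its shadow. Unit centre is (0.597,-0.199) with +y at 104.5°. The hole is at about (0.607,-0.2375) and the shutter about 8 mm open. The pin is at (0.593,0.198) and the rack's y axis at about 92.5°. Moving toward the unit.

Units first: shifts go in shares of 62.5 mm and turns go in units of 0.1 rad. So -0.045 m is -0.72, -0.027 m is -0.432.

Request:
{"method": "shift_gripper", "body": {
  "increments": {"moves": [[-0.72,-0.432,0,0],[-0.72,-0.432,0,0],[-0.72,-0.432,0,0],[-0.72,-0.432,0,0],[-0.72,-0.432,0,0],[-0.72,-0.432,0,0],[-0.72,-0.432,0,0],[-0.72,-0.432,0,0]]}
}}

```text
time_s: 1.1
position: [0.4352, 0.2631, 0.2265]
ee_rot: [-0.371, -3.119, 0.0]
contact_force: [0.1, 0.9, -0.1]
width: 0.999
finger_force: 0.0
```

Request:
{"method": "shift_gripper", "body": {
  "increments": {"moves": [[-0.64,-0.384,0,0],[-0.64,-0.384,0,0],[0,0,0,1.8],[0,0,0,1.8],[0,0,0,1.8],[0,0,0,1.8],[0,0,0,1.8],[0,0,0,1.8]]}
}}

```text
time_s: 2.1
position: [0.5005, 0.1991, 0.2264]
ee_rot: [-1.929, -2.479, 0.001]
contact_force: [-0.5, 0.1, -0.0]
width: 1.002
finger_force: 0.0
```

Request:
{"method": "shift_gripper", "body": {
  "increments": {"moves": [[0,0,0,1.8],[0,0,0,1.8],[0,0,0,1.8],[0,0,0,1.8],[0,0,0,1.8],[0,0,0,1.8],[0,0,0,1.8],[0,0,0,1.8]]}
}}

```text
time_s: 3.1
position: [0.5005, 0.1991, 0.2264]
ee_rot: [3.085, 0.592, -0.001]
contact_force: [-0.9, 0.8, 1.5]
width: 1.002
finger_force: 0.0
```

```bash
python3 -c "
from h import *
s=robot.get_state();R=Rn.from_rotvec(s['ee_rot']).as_matrix();y=R[:,1];print(s['position'],s['qpos'],np.degrees(np.arctan2(y[1],y[0])),R[:,2],totool(np.array([.600,-.220,.226])-s['position']))"
```

```text
[0.5005193  0.19913278 0.22639163] [-0.76745516  0.7386286   0.65755553  1.62965915 -0.52694227  0.9580633
 -1.1173327 ] -68.28429877150788 [-4.55471109e-04 -2.15681944e-04 -9.99999873e-01] [-0.06265881  0.42619541  0.00043672]
```

Converted, 0.061 m is 0.976, 0.06 m is 0.96, 0.126 rad is 1.26.

Request:
{"method": "shift_gripper", "body": {
  "increments": {"moves": [[-0.144,0.976,0,0],[-0.144,0.976,0,0],[-0.144,0.976,0,0],[-0.144,0.976,0,0],[-0.144,0.976,0,0],[-0.144,0.976,0,0],[-0.144,0.96,0,0],[0,0,0,1.26]]}
}}

```text
time_s: 4.1
position: [0.601, -0.2246, 0.2259]
ee_rot: [3.115, 0.393, -0.002]
contact_force: [-0.2, 0.7, -0.1]
width: 1.004
finger_force: 0.0
```

Request:
{"method": "shift_gripper", "body": {
  "increments": {"moves": [[0,0,0,0],[0,0,0,0]]},
  "quiet": true
}}

```text
ok
```

```bash
python3 -c "
from h import *
s=robot.get_state();R=Rn.from_rotvec(s['ee_rot']).as_matrix();y=R[:,1];print(s['position'],s['qpos'],np.degrees(np.arctan2(y[1],y[0])))
ci=robot.camera_info('wrist');im=robot.camera('wrist');cv2.imwrite('pics/w1.png',im[:,:,::-1])
import pickle;pickle.dump(ci,open('w1.pkl','wb'))
print(proj('wrist',[[.605,-.230,.1245],[.607,-.2375,.09],[.605,-.230,.094]],ci))
"
```

```text
[ 0.60233512 -0.21844315  0.22656005] [ 0.06313103  0.88388549  0.59093594  1.22269983 -0.48629337  1.1734551
 -0.64073462] -74.94551298971135
[[272.62436237 187.76258435]
 [279.46055997 176.61785704]
 [271.14020653 177.77219798]]
```

View pics/w1.png

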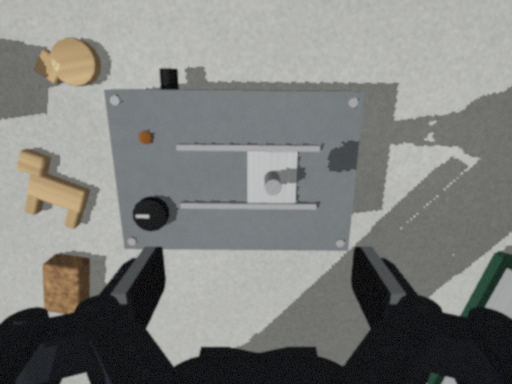

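The wrist view shows the knob top at about (273.5,187) against a predicted (272.6,187.8), and the screws at (115,100), (353,102), (340,243) and (132,241). I'll use these to refine the unit pose and knob.

```bash
python3 -c "
from h import *
import pickle;ci=pickle.load(open('w1.pkl','rb'))
sc=ray('wrist',[(115,100),(353,102),(340,243),(132,241)],.09,ci);print(sc,sc.mean(0))
for v in (sc[0]-sc[1],sc[3]-sc[2]):print(np.degrees(np.arctan2(v[1],v[0])))
k=ray('wrist',(273.5,187),.1245,ci);print('knob',k, ray('wrist',(272.5,177),.094,ci))
p=robot.get_state()['position']
print(totool(np.array([.605,-.2305,.122])-p))"
```

```text
[[ 0.63565426 -0.08353018  0.09      ]
 [ 0.6865246  -0.27974888  0.09      ]
 [ 0.55781501 -0.31326205  0.09      ]
 [ 0.5074412  -0.11680651  0.09      ]] [ 0.59685877 -0.19833691  0.09      ]
104.53413508255372
104.38155647915227
knob [[ 0.60580661 -0.23050982  0.1245    ]] [[ 0.60601175 -0.23098863  0.094     ]]
[-0.00055944  0.01229281  0.1046998 ]
```

Request:
{"method": "shift_gripper", "body": {
  "increments": {"moves": [[0,0.192,0.48,0.08],[0,0,0.56,0],[0,0,0.48,0],[0,0,0.16,0],[0,0,0,0]]}
}}

```text
time_s: 5.03
position: [0.6054, -0.2308, 0.122]
ee_rot: [3.117, 0.395, -0.0]
contact_force: [0.1, 0.2, -0.7]
width: 0.996
finger_force: 0.0
```

Request:
{"method": "shift_gripper", "body": {
  "increments": {"moves": [[0,0,0,0],[0,0,0,0],[0,0,0,0],[0,0,0,0],[0,0,0,0],[0,0,0,0],[0,0,0,0]]},
  "jaw": 0.0,
  "squeeze": 30
}}

```text
time_s: 5.9
position: [0.6052, -0.2311, 0.1216]
ee_rot: [3.117, 0.393, -0.0]
contact_force: [-0.0, -1.0, 0.2]
width: -0.003
finger_force: 0.0
```

```bash
python3 -c "
from h import *
s=robot.get_state();print(s['position'],totool(np.array([.6055,-.2305,.122])-s['position']),totool([-.01248,.0484,0]))"
```

```text
[ 0.60522294 -0.231057    0.1216117 ] [ 0.00040655 -0.0004708  -0.00038839] [-8.05214968e-05 -4.99830361e-02 -4.78857874e-06]
```

The fingers closed fully, so the knob isn't between them. I'll look again.

```bash
python3 -c "
from h import *
ci=robot.camera_info('wrist');im=robot.camera('wrist')
print(proj('wrist',[[.6055,-.2305,.1245],robot.get_state()['position']],ci))
t=robot.camera('top');s=robot.camera('scene')
z=lambda im,x,y,w,h,f:cv2.resize(im[y:y+h,x:x+w],None,fx=f,fy=f,interpolation=cv2.INTER_CUBIC)
a=np.hstack([im[84:384],z(s,105,150,144,150,2)])
cv2.imwrite('pics/w2.png',a[:,:,::-1])
"
```

```text
[[257.27032904 248.38119209]
 [258.18041938 246.39774703]]
```

View pics/w2.png

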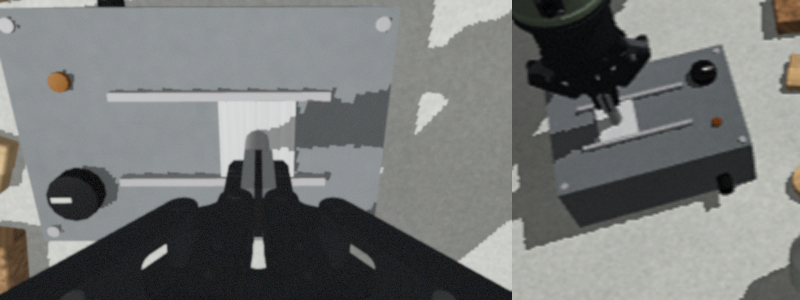

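```bash
python3 -c "
from h import *
ci=robot.camera_info('wrist');im=robot.camera('wrist');s=robot.camera('scene');p=robot.get_state();print(p['width'],p['finger_force'],p['position'])
print(proj('wrist',[[.6055,-.2305,.1245],[.6055,-.2305,.094],[.6052,-.2311,.1],[.6052,-.2311,.122],[.6052,-.2311,.16]],ci))
print(proj('scene',[[.6055,-.2305,.1245],[.6055,-.2305,.094],[.6052,-.2311,.1],[.6052,-.2311,.122]]))
z=lambda im,x,y,w,h,f:cv2.resize(im[y:y+h,x:x+w],None,fx=f,fy=f,interpolation=cv2.INTER_CUBIC)
a=np.hstack([z(im,200,160,120,150,3.3),z(s,120,160,60,75,6.6)])
cv2.imwrite('pics/w3.png',a[:,:,::-1]);print(a.shape)
"
```

```text
-0.0010077488938850896 0.0 [ 0.60524416 -0.23103582  0.12161746]
[[257.27232864 248.38258746]
 [257.33792372 223.79708806]
 [258.21325366 228.72254565]
 [258.2794068  246.81685791]
 [258.44529069 292.18968445]]
[[153.74638267 202.24936938]
 [156.78249226 209.17696551]
 [155.95239559 207.7468918 ]
 [153.74929302 202.73078947]]
(495, 792, 3)
```

View pics/w3.png

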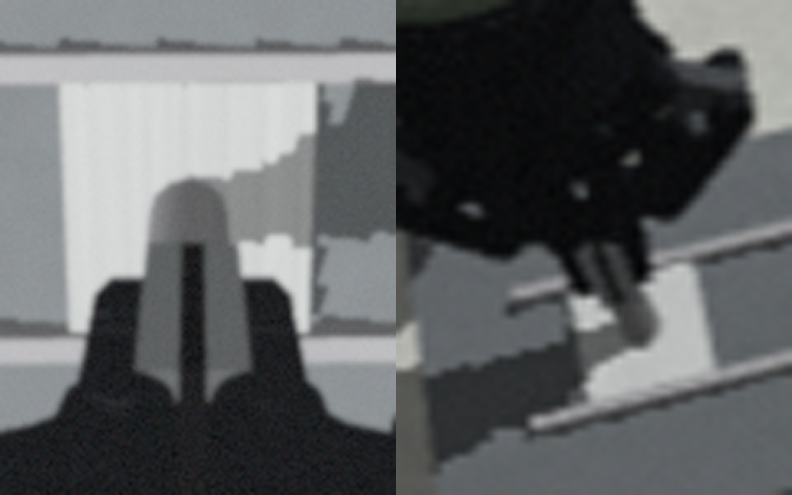

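The picture shows closed pads at the knob's location with the knob visible below them. A projection check and a small test drag will show whether the knob is engaged.

```bash
python3 -c "
from h import *
ci=robot.camera_info('wrist');p=np.array([.6055,-.2308,0]);d=np.array([.9683,.2496,0])
for x in(-.011,0,.011):
  for z in (.09,.1,.11,.1245,.135): print(x,z,proj('wrist',p+d*x+[0,0,z],ci)[0].round(1),proj('scene',p+d*x+[0,0,z])[0].round(1))
"
```

```text
-0.011 0.09 [257.9 237.9] [156.3 206.2]
-0.011 0.1 [257.9 245.5] [155.4 204. ]
-0.011 0.11 [257.9 253.9] [154.4 201.7]
-0.011 0.1245 [257.9 267.9] [152.9 198.3]
-0.011 0.135 [257.9 279.6] [151.8 195.8]
0 0.09 [257.8 221.2] [157.  210.1]
0 0.1 [257.8 228.1] [156.1 207.9]
0 0.11 [257.8 235.8] [155.1 205.6]
0 0.1245 [257.9 248.5] [153.6 202.3]
0 0.135 [257.9 259.2] [152.5 199.8]
0.011 0.09 [257.8 204. ] [157.8 214. ]
0.011 0.1 [257.8 210.2] [156.8 211.8]
0.011 0.11 [257.8 217. ] [155.8 209.6]
0.011 0.1245 [257.8 228.3] [154.3 206.3]
0.011 0.135 [257.8 237.8] [153.2 203.8]
```

Request:
{"method": "shift_gripper", "body": {
  "increments": {"moves": [[0,-0.08,0,0],[0,-0.08,0,0],[0,0,0,0]]},
  "jaw": 0.0,
  "squeeze": 60
}}

```text
time_s: 6.52
position: [0.6028, -0.2207, 0.1217]
ee_rot: [-3.117, -0.394, -0.0]
contact_force: [-0.2, 0.1, 0.1]
width: -0.003
finger_force: 0.0
```

```bash
python3 -c "
from h import *
ci=robot.camera_info('wrist');im=robot.camera('wrist');s=robot.camera('scene');p=robot.get_state();print(p['width'],p['finger_force'],p['position'],p['contact_force'])
print(ci['t'],-np.array(ci['R']).T@ci['t'])
z=lambda im,x,y,w,h,f:cv2.resize(im[y:y+h,x:x+w],None,fx=f,fy=f,interpolation=cv2.INTER_CUBIC)
a=np.hstack([z(im,180,150,160,160,3),z(s,122,165,50,80,6)[:480]])
cv2.imwrite('pics/w4.png',a[:,:,::-1]);print(a.shape)
"
```

```text
-0.0011463735987985988 0.0 [ 0.60278127 -0.22132225  0.12169592] [-1.20832007 -0.38923953 -0.56383809]
[-0.36321215  0.49802379  0.4374326 ] [ 0.67705102 -0.20151942  0.26886778]
(480, 780, 3)
```

View pics/w4.png

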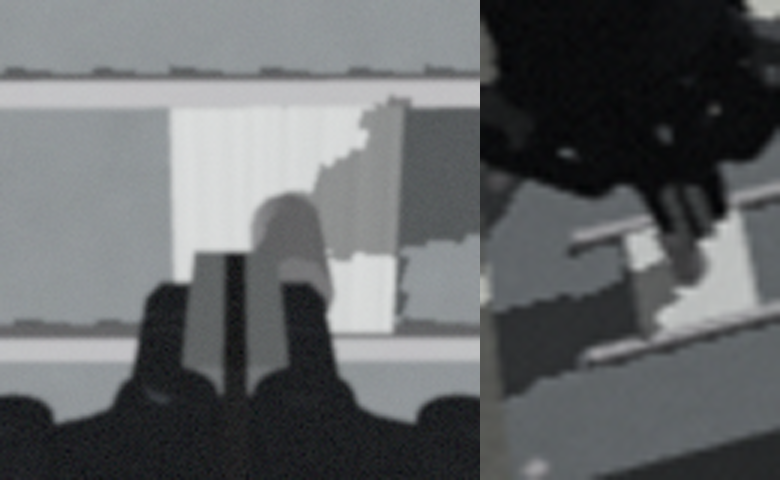

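The cameras both look from the +x side, and the pads are occluding the knob from above. The knob did not move and there was no contact force, so the shut tips are still above its 124.5 mm top, at z≈0.128. I'll go back over the knob, open part way and descend in small guarded steps.

Converted, 0.005 m is 0.08.

Request:
{"method": "shift_gripper", "body": {
  "increments": {"moves": [[0,0.08,0,0],[0,0.08,0,0],[0,0,0,0],[0,0,0,0]]},
  "jaw": 0.5,
  "squeeze": 30
}}

```text
time_s: 7.12
position: [0.6052, -0.231, 0.1216]
ee_rot: [-3.117, -0.393, 0.0]
contact_force: [-0.9, -0.2, -0.5]
width: 0.495
finger_force: 0.0
```

Request:
{"method": "shift_gripper", "body": {
  "increments": {"moves": [[0,0,0.048,0],[0,0,0.048,0],[0,0,0,0]]}
}}

```text
time_s: 7.5
position: [0.6051, -0.2309, 0.1153]
ee_rot: [-3.117, -0.393, 0.001]
contact_force: [0.1, -0.2, -0.2]
width: 0.503
finger_force: 0.0
```

Converted, 0.003 m is 0.048.

Request:
{"method": "shift_gripper", "body": {
  "increments": {"moves": [[0,0,0.048,0],[0,0,0.048,0],[0,0,0,0]]}
}}

```text
time_s: 7.88
position: [0.6051, -0.231, 0.1094]
ee_rot: [-3.117, -0.393, 0.001]
contact_force: [0.3, 0.9, -0.2]
width: 0.499
finger_force: 0.0
```

Request:
{"method": "shift_gripper", "body": {
  "increments": {"moves": [[0,0,0.048,0],[0,0,0,0]]}
}}

```text
time_s: 8.12
position: [0.6052, -0.231, 0.1064]
ee_rot: [-3.117, -0.393, 0.0]
contact_force: [-0.8, 0.5, 0.0]
width: 0.499
finger_force: 0.0
```

Request:
{"method": "shift_gripper", "body": {
  "increments": {"moves": [[0,0,0,0],[0,0,0,0],[0,0,0,0],[0,0,0,0],[0,0,0,0]]},
  "jaw": 0.0,
  "squeeze": 30
}}

```text
time_s: 8.75
position: [0.6053, -0.2311, 0.1068]
ee_rot: [3.117, 0.393, 0.0]
contact_force: [-0.0, 1.1, 4.5]
width: 0.147
finger_force: 29.3
```

Gripped: width 0.147, 29 N on the pads. Now drag the shutter along unit +y (tool −y).

Request:
{"method": "shift_gripper", "body": {
  "increments": {"moves": [[0,-0.096,0,0],[0,-0.096,0,0],[0,-0.096,0,0],[0,-0.096,0,0],[0,-0.096,0,0],[0,-0.096,0,0],[0,-0.064,0,0],[0,0,0,0]]}
}}

```text
time_s: 9.75
position: [0.595, -0.1915, 0.1068]
ee_rot: [-3.116, -0.394, 0.001]
contact_force: [-1.7, 1.2, 6.3]
width: 0.143
finger_force: 29.6
```

Request:
{"method": "shift_gripper", "body": {
  "increments": {"moves": [[0,-0.032,0,0],[0,-0.016,0,0],[0,-0.016,0,0],[0,0,0,0]]}
}}

```text
time_s: 10.25
position: [0.5942, -0.1884, 0.1068]
ee_rot: [3.116, 0.393, -0.0]
contact_force: [0.3, -2.2, 6.2]
width: 0.147
finger_force: 29.5
```

Converted, -0.001 m is -0.016.

Request:
{"method": "shift_gripper", "body": {
  "increments": {"moves": [[0,-0.016,0,0],[0,-0.016,0,0],[0,-0.016,0,0],[0,0,0,0]]}
}}

```text
time_s: 10.75
position: [0.594, -0.188, 0.1069]
ee_rot: [3.112, 0.39, 0.002]
contact_force: [4.6, -16.3, -2.3]
width: 0.145
finger_force: 29.4
```

The shutter is at its stop (16 N). Relax, release and lift.

Converted, 0.002 m is 0.032.

Request:
{"method": "shift_gripper", "body": {
  "increments": {"moves": [[0,0.032,0,0],[0,0,0,0]]}
}}

```text
time_s: 11.0
position: [0.5942, -0.1883, 0.1068]
ee_rot: [3.115, 0.392, 0.001]
contact_force: [2.2, -7.8, 3.3]
width: 0.142
finger_force: 29.8
```

Request:
{"method": "shift_gripper", "body": {
  "increments": {"moves": [[0,0,0,0],[0,0,0,0],[0,0,0,0],[0,0,-0.48,0],[0,0,-0.8,0],[0,0,-0.8,0]]},
  "jaw": 0.7
}}

```text
time_s: 11.75
position: [0.5938, -0.1872, 0.2381]
ee_rot: [-3.117, -0.393, 0.001]
contact_force: [0.4, 0.3, 0.3]
width: 0.699
finger_force: 0.0
```

```bash
python3 -c "
from h import *
s=robot.get_state();R=Rn.from_rotvec(s['ee_rot']).as_matrix();y=R[:,1];print(s['position'],np.degrees(np.arctan2(y[1],y[0])))
print(totool(np.array([.545,.198,s['position'][2]])-s['position']))
t=robot.camera('wrist');ci=robot.camera_info('wrist')
cv2.imwrite('pics/w5.png',t[:,:,::-1])
print(proj('wrist',[[.6068,-.2372,.09],[.5943,-.1888,.1245]],ci))
"
```

```text
[ 0.59381315 -0.18716888  0.23807423] -75.63106910214658
[ 4.82991555e-02 -3.85233662e-01  5.98689113e-05]
[[309.02236646 172.99983415]
 [257.57696395 183.0442438 ]]
```

View pics/w5.png

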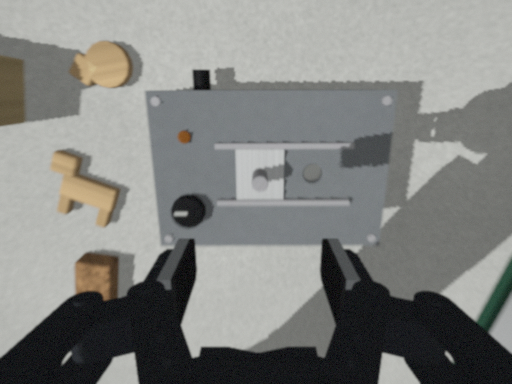

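The shutter is now fully aside and the hole is open at about (313,173), with the knob at (261,181). Both sit 3–4 px right of prediction because the arm was still moving. I'll remeasure with it settled.

Request:
{"method": "shift_gripper", "body": {
  "increments": {"moves": [[0,0,0,0],[0,0,0,0]]},
  "quiet": true
}}

```text
ok
```

```bash
python3 -c "
from h import *
p=robot.get_state()['position'];ci=robot.camera_info('wrist');im=robot.camera('wrist');ci2=robot.camera_info('wrist');print(p,np.abs(np.array(ci['t'])-ci2['t']).max())
cv2.imwrite('pics/w6.png',im[:,:,::-1])
g=cv2.cvtColor(im,cv2.COLOR_RGB2GRAY).astype(float)
h=proj('wrist',[.6068,-.2372,.09],ci)[0];print('pred hole',h)
x0,y0=int(h[0]-18),int(h[1]-18);c=np.uint8(g[y0:y0+36,x0:x0+36])
print(c[::3,::2])
k=cv2.HoughCircles(cv2.resize(c,None,fx=6,fy=6,interpolation=cv2.INTER_CUBIC),cv2.HOUGH_GRADIENT,1,300,param1=60,param2=12,minRadius=45,maxRadius=80)
print(k); 
q=(x0+(k[0,0,0]+.5)/6-.5,y0+(k[0,0,1]+.5)/6-.5);print(q,ray('wrist',q,.09,ci))
"
```

```text
[ 0.59379917 -0.18706888  0.23570313] 7.3298372205155e-05
pred hole [313.19700266 173.30859052]
[[128 127 127 125 128 126 127 127 128 127 125 127 126 126 126 125 124 124]
 [125 125 125 127 128 125 126 127 124 126 129 126 124 127 127 127 123 125]
 [123 125 126 128 127 126 127 127 126 126 124 126 126 127 127 126 127 124]
 [127 127 127 125 125 125 118 117 118 119 121 119 125 128 129 125 126 128]
 [127 127 125 128 123 111 118 121 121 122 123 122 123 122 127 126 123 127]
 [126 125 128 123 113 119 120 122 121 121 122 123 117 111 129 129 126 126]
 [124 124 124 123 107 120 117 119 121 121 122 117 113 104 127 130 130 125]
 [124 122 123 121 105 117 119 119 118 118 116 114  98 108 128 128 128 127]
 [126 125 124 121 119  95  93 103 105  97  89  86 108 126 125 127 126 127]
 [125 127 127 127 125 124 115 105  96  99 110 121 126 127 123 126 128 126]
 [127 126 126 128 128 130 128 126 127 128 127 127 126 128 126 130 128 128]
 [126 127 128 128 130 127 125 127 126 126 126 127 126 130 127 127 127 127]]
NoneTraceback (most recent call last):
  File "<string>", line 11, in <module>
    q=(x0+(k[0,0,0]+.5)/6-.5,y0+(k[0,0,1]+.5)/6-.5);print(q,ray('wrist',q,.09,ci))
           ~^^^^^^^
TypeError: 'NoneType' object is not subscriptable
```

The hole spans columns 303–323 and rows 164–183, matching the prediction of (313.2,173.3), so it is at (0.6068,−0.2372). Now to the pin.

Converted, -0.0533 m is -0.8528, 0.0136 m is 0.2176, -0.17 rad is -1.7.

Request:
{"method": "shift_gripper", "body": {
  "increments": {"moves": [[0.2176,-0.8528,0,0],[0.2176,-0.8528,0,0],[0.2176,-0.8528,0,0],[0.2176,-0.8528,0,0],[0.2176,-0.8528,0,0],[0.2176,-0.8528,0,0],[0.2176,-0.8528,0,0],[0,0,0,-1.7]]}
}}

```text
time_s: 13.1
position: [0.5926, 0.2023, 0.2348]
ee_rot: [-3.069, -0.668, 0.003]
contact_force: [-0.2, -1.9, -0.6]
width: 0.698
finger_force: 0.0
```

Request:
{"method": "shift_gripper", "body": {
  "increments": {"moves": [[0,0,0,-1.7],[0,0,0,-1.7],[0,0,0,-1.7],[0,0,0,-1.7],[0,0,0,-1.7],[0,0,0,-1.7],[0,0,0,-1.7],[0,0,0,0]]},
  "jaw": 0.8
}}

```text
time_s: 14.1
position: [0.5935, 0.1975, 0.2359]
ee_rot: [-2.177, -2.264, 0.001]
contact_force: [0.2, -0.5, 0.8]
width: 0.798
finger_force: 0.0
```

```bash
python3 -c "
from h import *
s=robot.get_state();R=Rn.from_rotvec(s['ee_rot']).as_matrix();y=R[:,1];print(s['position'],np.degrees(np.arctan2(y[1],y[0])),totool(np.array([.5927,.198,s['position'][2]])-s['position']))
ci=robot.camera_info('wrist');im=robot.camera('wrist');ci2=robot.camera_info('wrist');print(np.abs(np.array(ci['t'])-ci2['t']).max())
cv2.imwrite('pics/w7.png',im[:,:,::-1])
print(proj('wrist',[[.5927,.198,.165],[.5927,.198,.09],[.5872,.2712,.16],[.5939,.1199,.15]],ci))
import pickle;pickle.dump(ci,open('w7.pkl','wb'))"
```

```text
[0.59352154 0.19747118 0.23591367] 2.2318313090556985 [ 5.60406993e-04 -8.00320837e-04  9.59193381e-07]
0.0016882234238031202
[[256.61023486 198.97161255]
 [257.03045299 172.72729431]
 [252.43666576  92.18875091]
 [254.69558996 281.4062755 ]]
```

View pics/w7.png

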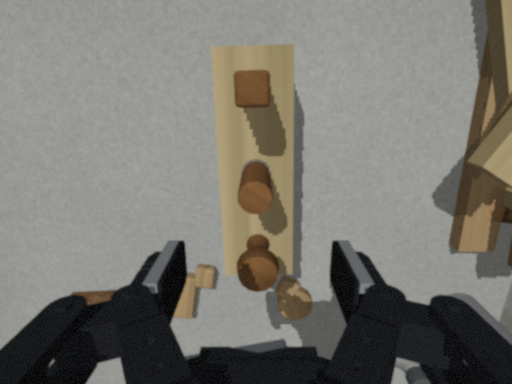

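The chisel is at (252,88), the pin's round top at (255.5,195.5) and the awl at (258,268). The arm was still settling, so I'll measure once more at rest.

Request:
{"method": "shift_gripper", "body": {
  "increments": {"moves": [[0,0,0,0]]}
}}

```text
time_s: 14.28
position: [0.5936, 0.1976, 0.2362]
ee_rot: [-2.18, -2.262, 0.001]
contact_force: [0.4, -0.6, 0.2]
width: 0.803
finger_force: 0.0
```

```bash
python3 -c "
from h import *
s=robot.get_state();ci=robot.camera_info('wrist');im=robot.camera('wrist');ci2=robot.camera_info('wrist');print(np.abs(np.array(ci['t'])-ci2['t']).max())
hsv=cv2.cvtColor(im,cv2.COLOR_RGB2HSV);c=im[150:230,225:290]
print(proj('wrist',[.5927,.198,.165],ci))
g=cv2.resize(cv2.cvtColor(c,cv2.COLOR_RGB2GRAY),None,fx=4,fy=4,interpolation=cv2.INTER_CUBIC)
k=cv2.HoughCircles(g,cv2.HOUGH_GRADIENT,1,400,param1=60,param2=15,minRadius=55,maxRadius=95);print(k)
if k is not None:
  q=(225+k[0,0,0]/4-.4,150+k[0,0,1]/4-.4);X=ray('wrist',q,.165,ci);print(q,X,totool(X[0]-s['position']),s['position'])
print(im[160:225:5,235:280:4,0])
"
```

```text
0.000394344869308505
[[256.42823522 199.03074025]]
[[[121.5 107.5  59.8]]]
(np.float32(254.975), np.float32(176.475)) [[0.59110043 0.2147483  0.165     ]] [ 0.01722018 -0.00183152  0.07123039] [0.59360784 0.19763379 0.23623527]
[[156 153 160 163 128 114 120 155 158 158 157 157]
 [157 154 142  96  96  92  85  83 126 155 156 159]
 [156 154  95  97  97  91  88  76  72 156 157 156]
 [157 153  88  94  95  92  87  80  62 133 157 157]
 [154 143  90  98  95  91  86  81  67  86 158 155]
 [158 121 103 132 127 124 122 123  75  75 132 157]
 [156 103 120 114 123 127 127 122 122  73 107 159]
 [156 118 121 118 119 114 120 126 124 103  94 137]
 [156 114 119 118 121 118 112 117 119 105  93 100]
 [158 137 107 113 111 118 117 117 114  93  96  95]
 [156 154 135 109 108 111 116 115  98  92  96  93]
 [157 154 152 152 167 166 108 100  96  96  95  96]
 [156 156 151 152 169 170 155  99  97  94  95  96]]
```

Pin top centre reads (255.5,197.5), so the pin is at about (0.592,0.199). The observed tip offset means TCP z≈0.109 puts the pad centres near the good grip height. Descend and grip.

Units first: shifts go in shares of 62.5 mm and turns go in units of 0.1 rad. So 0.04 m is 0.64, 0.007 m is 0.112.

Request:
{"method": "shift_gripper", "body": {
  "increments": {"moves": [[0.0224,-0.024,0.48,0],[0,0,0.64,0],[0,0,0.48,0],[0,0,0.32,0],[0,0,0.112,0],[0,0,0,0]]}
}}

```text
time_s: 15.08
position: [0.5922, 0.1989, 0.1098]
ee_rot: [2.177, 2.264, -0.0]
contact_force: [0.9, 1.0, 1.3]
width: 0.801
finger_force: 0.0
```

Request:
{"method": "shift_gripper", "body": {
  "increments": {"moves": [[0,0,0,0],[0,0,0,0],[0,0,0,0],[0,0,0,0],[0,0,0,0],[0,0,0,0]]},
  "jaw": 0.0,
  "squeeze": 60
}}

```text
time_s: 15.82
position: [0.5923, 0.199, 0.1101]
ee_rot: [2.176, 2.265, 0.001]
contact_force: [-1.5, 0.6, 6.9]
width: 0.291
finger_force: 58.5
```

Converted, -0.045 m is -0.72, -0.04 m is -0.64.

Request:
{"method": "shift_gripper", "body": {
  "increments": {"moves": [[0,0,-0.32,0],[0,0,-0.64,0],[0,0,-0.72,0],[0,0,-0.72,0],[0,0,-0.48,0],[0,0,0,0]]}
}}

```text
time_s: 16.58
position: [0.5927, 0.199, 0.2915]
ee_rot: [2.176, 2.264, 0.004]
contact_force: [-0.2, 0.8, -2.3]
width: 0.291
finger_force: 58.9
```

Request:
{"method": "shift_gripper", "body": {
  "increments": {"moves": [[-0.48,0,0,0],[-0.88,0,0,0],[-0.88,0,0,0],[-0.88,0,0,0],[-0.88,0,0,0],[-0.88,0,0,0],[-0.88,0,0,0],[-0.64,0,0,0]]}
}}

```text
time_s: 17.58
position: [0.6075, -0.2032, 0.2886]
ee_rot: [-2.178, -2.263, 0.002]
contact_force: [0.5, 0.2, -0.7]
width: 0.294
finger_force: 58.9
```

Request:
{"method": "shift_gripper", "body": {
  "increments": {"moves": [[-0.32,-0.04,0,0],[0,0,0,0],[0,0,0,0]]}
}}

```text
time_s: 17.95
position: [0.6067, -0.2193, 0.2894]
ee_rot: [-2.174, -2.267, -0.001]
contact_force: [0.8, -0.8, -0.9]
width: 0.292
finger_force: 58.9
```

```bash
python3 -c "
from h import *
s=robot.get_state();print(s['position'],s['contact_force'])
p=s['position'];print(totool(np.array([.6068,-.2372,p[2]])-p))
ci=robot.camera_info('wrist');im=robot.camera('wrist');sc=robot.camera('scene');tp=robot.camera('top')
x,y=p[:2]
for zt in (.18,):print('hole/tip/underside/top',proj('wrist',[[.6068,-.2372,.09],[x,y,zt],[x,y,zt+.075]],ci).round(),proj('scene',[[.6068,-.2372,.09],[x,y,zt],[x,y,zt+.075]]).round(),proj('top',[[.6068,-.2372,.09],[x,y,zt]]).round())
z=lambda im,x,y,w,h,f:cv2.resize(im[y:y+h,x:x+w],None,fx=f,fy=f,interpolation=cv2.INTER_CUBIC)
cv2.imwrite('pics/w8.png',np.hstack([z(im,130,60,200,300,2)[:600],z(sc,105,100,100,150,4)])[:,:,::-1])
cv2.imwrite('pics/s8.png',sc[:,:,::-1]);cv2.imwrite('pics/im8.png',im[:,:,::-1])
"
```

```text
[ 0.60674189 -0.21925244  0.28943695] [ 0.80214084 -0.77382257 -0.92353038]
[-1.79345171e-02 -6.86406011e-04 -1.50049012e-05]
hole/tip/underside/top [[257. 177.]
 [258. 185.]
 [258. 220.]] [[154. 211.]
 [153. 189.]
 [144. 167.]] [[353. 189.]
 [357. 183.]]
```

View pics/w8.png

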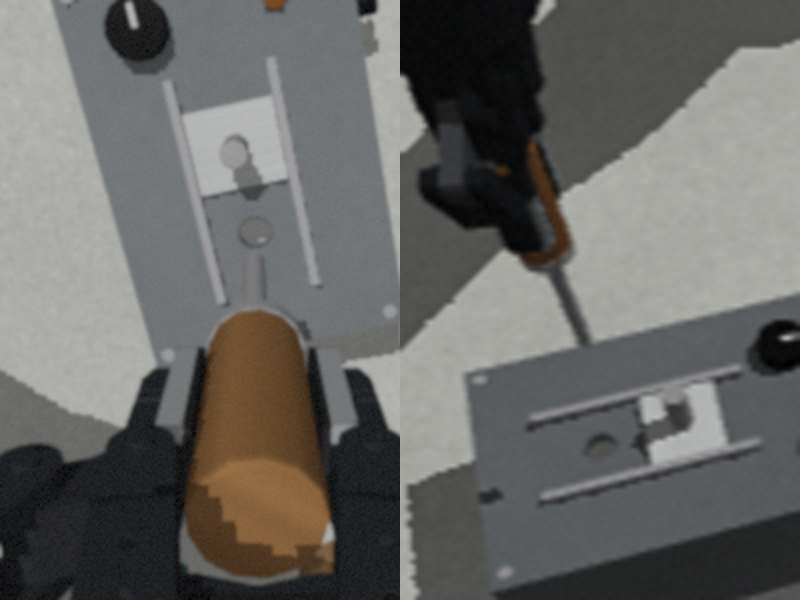

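The pin is held upright. The tip is at wrist px (257,187.5) and scene px (151.5,186), and the hole is visible at wrist (257.5,175.5). I'll triangulate the tip and the ferrule.

```bash
python3 -c "
from h import *
def tri(a,b):
  P=[]
  for n in('wrist','scene'):
    c=robot.camera_info(n);P.append(np.array([[c['fx'],0,c['cx']],[0,c['fy'],c['cy']],[0,0,1]])@np.c_[np.array(c['R']),np.array(c['t'])])
  X=cv2.triangulatePoints(P[0],P[1],np.array(a,float).reshape(2,1),np.array(b,float).reshape(2,1))[:,0];return X[:3]/X[3]
s=robot.get_state();p=s['position'];print(p)
t=tri((257,187.5),(151.5,186));print('tip',t,'err hole',np.array([.6068,-.2372])-t[:2]);print('tool',totool(np.r_[np.array([.6068,-.2372])-t[:2],0]))
print('tip if exactly on tcp axis:',[ (z,proj('wrist',[p[0],p[1],z])[0].round(1),proj('scene',[p[0],p[1],z])[0].round(1)) for z in(.18,.19,.2)])
print('axis z', Rn.from_rotvec(s['ee_rot']).as_matrix()[:,2])
"
```

```text
[ 0.60674448 -0.2195747   0.28969841]
tip [ 0.60623996 -0.21986044  0.1894109 ] err hole [ 0.00056004 -0.01733956]
tool [-1.73478705e-02 -1.59318063e-04 -4.91744883e-06]
tip if exactly on tcp axis: [(0.18, array([257.6, 184.4]), array([152.8, 188.7])), (0.19, array([257.6, 187.9]), array([151.7, 186.1])), (0.2, array([257.6, 191.7]), array([150.6, 183.3]))]
axis z [ 1.65170572e-04  2.88931824e-04 -9.99999945e-01]
```

The tip lies on the tool axis, about 0.095–0.100 m below the TCP. Shift over the hole and descend to just above the lid, then in guarded steps.

Converted, 0.03 m is 0.48, 0.025 m is 0.4.

Request:
{"method": "shift_gripper", "body": {
  "increments": {"moves": [[-0.2816,-0.0048,0,0],[0,0,0,0],[0,0,0.48,0],[0,0,0.48,0],[0,0,0.4,0],[0,0,0,0],[0,0,0,0]]}
}}

```text
time_s: 18.98
position: [0.6072, -0.2386, 0.2058]
ee_rot: [2.176, 2.264, 0.001]
contact_force: [0.2, -0.1, -0.6]
width: 0.293
finger_force: 58.9
```

```bash
python3 -c "
from h import *
s=robot.get_state();p=s['position'];print(p,totool(np.array([.6068,-.2372,p[2]])-p))
sc=robot.camera('scene');im=robot.camera('wrist')
z=lambda im,x,y,w,h,f:cv2.resize(im[y:y+h,x:x+w],None,fx=f,fy=f,interpolation=cv2.INTER_CUBIC)
cv2.imwrite('pics/w9.png',np.hstack([z(im,190,100,135,150,4)[:,:540],z(sc,125,155,65,150,4)])[:,:,::-1])
ci=robot.camera_info('wrist');print(proj('wrist',[[.6068,-.2372,.09],[p[0],p[1],p[2]-.095],[p[0],p[1],p[2]-.1]],ci).round(1))"
```

```text
[ 0.60723028 -0.23864797  0.20578358] [ 1.46400145e-03 -3.72099387e-04 -1.45968432e-06]
[[257.  180.5]
 [257.5 189.6]
 [257.5 187.7]]
```

View pics/w9.png

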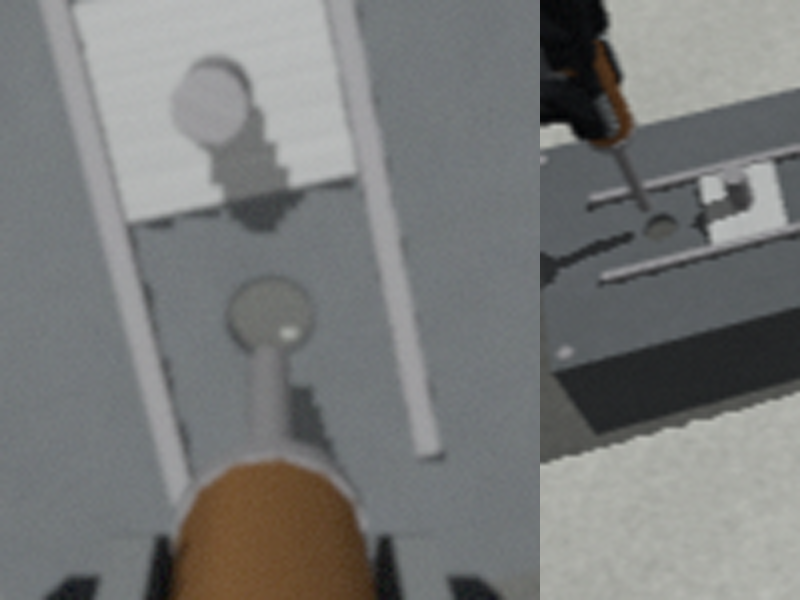

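The tip is at (256.8,186.2), just above the hole at (257.8,179), and lined up with it. Correct 1.4 mm and go in.

Converted, 0.0014 m is 0.0224, 0.01 m is 0.16.

Request:
{"method": "shift_gripper", "body": {
  "increments": {"moves": [[0.0224,-0.0048,0,0],[0,0,0.16,0],[0,0,0.16,0],[0,0,0.16,0],[0,0,0,0],[0,0,0,0]]}
}}

```text
time_s: 19.82
position: [0.6066, -0.2371, 0.1748]
ee_rot: [2.176, 2.265, -0.0]
contact_force: [0.8, -0.3, -0.4]
width: 0.291
finger_force: 58.9
```

Request:
{"method": "shift_gripper", "body": {
  "increments": {"moves": [[0,0,0.08,0],[0,0,0.08,0],[0,0,0.048,0],[0,0,0.032,0],[0,0,0,0],[0,0,0,0]]}
}}

```text
time_s: 20.58
position: [0.6065, -0.237, 0.1598]
ee_rot: [2.176, 2.265, 0.0]
contact_force: [-0.1, 0.4, -0.7]
width: 0.287
finger_force: 58.9
```

Inside the hole and free of contact. Continue in 2 mm steps.

Converted, 0.002 m is 0.032.

Request:
{"method": "shift_gripper", "body": {
  "increments": {"moves": [[0,0,0.032,0],[0,0,0.032,0],[0,0,0.032,0],[0,0,0,0]]}
}}

```text
time_s: 21.08
position: [0.6065, -0.2371, 0.1537]
ee_rot: [2.176, 2.265, -0.0]
contact_force: [-0.4, 0.1, 2.8]
width: 0.291
finger_force: 59.3
```

Request:
{"method": "shift_gripper", "body": {
  "increments": {"moves": [[0,0,0.032,0],[0,0,0.016,0],[0,0,0,0]]}
}}

```text
time_s: 21.45
position: [0.6066, -0.2371, 0.1507]
ee_rot: [2.176, 2.265, -0.0]
contact_force: [-0.5, -0.4, 5.3]
width: 0.288
finger_force: 59.3
```

Request:
{"method": "shift_gripper", "body": {
  "increments": {"moves": [[0,0,0.032,0],[0,0,0,0]]}
}}

```text
time_s: 21.7
position: [0.6066, -0.2371, 0.1487]
ee_rot: [2.176, 2.265, -0.0]
contact_force: [-1.4, 0.6, 5.4]
width: 0.291
finger_force: 59.5
```

Converted, 0.002 m is 0.032, 0.001 m is 0.016.

Request:
{"method": "shift_gripper", "body": {
  "increments": {"moves": [[0,0,0.032,0],[0,0,0.016,0],[0,0,0,0]]}
}}

```text
time_s: 22.08
position: [0.6067, -0.2372, 0.1462]
ee_rot: [2.176, 2.265, 0.0]
contact_force: [-1.6, -0.0, 11.0]
width: 0.289
finger_force: 60.5
```

Request:
{"method": "shift_gripper", "body": {
  "increments": {"moves": [[0,0,0.016,0],[0,0,0.016,0],[0,0,0,0]]}
}}

```text
time_s: 22.45
position: [0.6071, -0.2376, 0.1456]
ee_rot: [2.175, 2.263, 0.001]
contact_force: [-4.4, 2.2, 29.2]
width: 0.291
finger_force: 62.8
```

The button is against its stop (29 N). Ease slightly to a moderate hold and check that it stays steady.

Converted, -0.0006 m is -0.0096.

Request:
{"method": "shift_gripper", "body": {
  "increments": {"moves": [[0,0,-0.0096,0],[0,0,0,0],[0,0,0,0],[0,0,0,0]]}
}}

```text
time_s: 22.95
position: [0.607, -0.2374, 0.1458]
ee_rot: [2.175, 2.264, 0.001]
contact_force: [-5.0, 1.7, 24.0]
width: 0.288
finger_force: 61.8
```

Request:
{"method": "shift_gripper", "body": {
  "increments": {"moves": [[0,0,0,0],[0,0,0,0],[0,0,0,0],[0,0,0,0]]}
}}

```text
time_s: 23.45
position: [0.607, -0.2374, 0.1458]
ee_rot: [2.175, 2.264, 0.001]
contact_force: [-4.1, 1.4, 24.1]
width: 0.291
finger_force: 61.8
```

```bash
python3 -c "
from h import *
s=robot.get_state();print(s['time_s'],s['contact_force'],s['position'])"
```

```text
23.45 [-4.08333758  1.36073447 24.05667013] [ 0.60697552 -0.23743499  0.14579163]
```

```bash
python3 -c "
from plant import robot
print(robot.job_done())"
```

```text
the job is handed in; nothing more can be done
None
```

I slid the shutter to its stop, took the reset pin from the rack, and handed in at 23.5 s still gripping it and pressing the button onto its stop with a steady 24 N; I did not re-check the other tools in a final picture.

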